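# Stir the oiled wooden beads in the print workshop

## Task

The scroll beads in the big white bowl have just been oiled. Take the wooden stirring stick that stands on its blue plate, stir the beads with its foot down among them, two full wide rounds clockwise as seen from above, so that most of them plainly shift from their places, and then stand the stick upright on the plate it came from. Keep the beads in the bowl and leave the bowl about where it is.

Things in the scene. Friction and masses are not known exactly. Their poses are not given: they have to be found in the camera images.
- stick_mid (a point): Wooden stirring stick, 150 mm tall, about 0.12 kg, upright on its blue plate (not the dark flared brush on the other). Point on its axis 75 mm above the underside; z up. Round shaft 18 mm thick from 26 mm up to the top; below it a round foot 36 mm across. Grip the shaft from above, 100 to 125 mm above the underside: the fingers then stay above the bowl's rim
- stick_foot (a point): Centre of the underside of the stirring stick's foot; z runs up the shaft
- bowl: Big white ceramic bowl, loose, about 0.9 kg, flat floor, nearly straight sides, 210 mm across outside at the rim, 55 mm high. The inner floor is 178 mm across, 6 mm above the underside; inside 200 mm across at the rim. Origin at the centre of its underside, z up; it looks the same all round, its yaw is arbitrary
- bead0_mid (a point): Wooden bead 1 of 4 in the bowl: loose round barrel 28 mm across and 22 mm high, about 14 g, standing on the bowl's floor. This point is its centre. At the start each bead's centre lies 41 to 55 mm from the bowl's centre, one to each quarter, so that the middle of the bowl is free
- bead1_mid (a point): Wooden bead 2 of 4 in the bowl: loose round barrel 28 mm across and 22 mm high, about 14 g, standing on the bowl's floor. This point is its centre. At the start each bead's centre lies 41 to 55 mm from the bowl's centre, one to each quarter, so that the middle of the bowl is free
- bead2_mid (a point): Wooden bead 3 of 4 in the bowl: loose round barrel 28 mm across and 22 mm high, about 14 g, standing on the bowl's floor. This point is its centre. At the start each bead's centre lies 41 to 55 mm from the bowl's centre, one to each quarter, so that the middle of the bowl is free
- bead3_mid (a point): Wooden bead 4 of 4 in the bowl: loose round barrel 28 mm across and 22 mm high, about 14 g, standing on the bowl's floor. This point is its centre. At the start each bead's centre lies 41 to 55 mm from the bowl's centre, one to each quarter, so that the middle of the bowl is free
- plate_top (a point): Flat round blue plate on which the stirring stick stands at the start, 110 mm across and 8 mm thick, fixed to the table. This point is the centre of its flat top; z up. The other blue plate carries a brush
Mind the look-alikes: they are no part of the job. What is meant by the part that bears stick_mid is not turquoise, and is the larger of those in its own colour.

How it is judged:
By the outcome, as a careful person would: the job done as asked, in the order asked, and still so for the second after the job is handed in, with the robot touching nothing.
It also fails if it takes over 70 s, if anything falls off the work surface, if the arm or the gripper's body presses on something with over 40 N, if the wrist force passes 120 N, or if a joint passes its speed limit or range.

## Robot

A 6-joint arm with a two-finger parallel gripper is mounted at the origin on the work surface. World frame = base frame: x ahead of the robot, y to its left, z up, the work surface at z = 0. Lengths are in mm, angles in rad, forces in N, time in s.
With the tool pointing down it reaches from about 350 to 875 mm from the base axis. Payload 4.2 kg.
Tool frame: the origin (TCP) lies between the finger pads; the fingertips stand 11 mm ahead of it and the grasp point (between the pads) lies 8 mm behind it; z points along the fingers, y is the direction in which the jaws open and shut (so a half turn about z gives the same grasp; the last joint's range is limited). The gripper opens to 85 mm and grips with 20 to 120 N. Pads are 22 mm wide; open, the fingers measure 114 mm over their backs; the gripper's body (76 mm by 85 mm) begins 54 mm behind the grasp point. The pads swing forward as they close: fully open they stand 13 mm farther back than shut.
Start: joints at [0.259, 0.385, 0.008, 0, -1.194, -0.259], TCP at [624.979, 0.025, 206.212] pointing down, gripper open.
Joint ranges: [-3.14, 3.14], [-1.21, 2.06], [-1.07, 1.41], [-3.16, 2.05], [-2.99, -0.16], [-3.1, 3.1]. Speed limits (rad/s): [2.79, 2.79, 3.14, 3.14, 3.14, 3.14].

## Interface

Orientations are given as a unit quaternion [x, y, z, w].
In Python, from bench import * gives the robot as it stands. The module is installed in compiled form; this text tells all that it offers.
- The arm moves only by the tool drive_tool, never from a script. Its argument "increments" is a list of rows, each a list of 3 entries, a list of its own where there are three numbers: the gripper command: -1 is shut, 1 is fully open, values between are in proportion, then the shift along the tool's x, y, z scaled (see below), then the turn about the tool's z scaled (see below). In form: [[hand, [tx, ty, tz], turn], ...]. A call has 1 to 20 rows; each row shifts and turns the commanded pose from where the row before left it, along the tool's axes as they then stand; what a row does not reach is not made up. The controller multiplies each number of a shift by 0.3 m and each number of a turn by 2 rad. A row lasts 1/8 s, in which the tool goes at most 62.5 mm and 10.7 degrees, less where a joint would pass 70% of its speed; a pose out of reach is approached as far as the arm can. A call with a number of a shift or a turn outside -1 to 1 is refused whole. A call with a gripper value outside its range is refused whole. The fingers move at their own pace and stop on an object; the grip force is fixed at half the most. Time passes only in rows, so rows that do not move let the fingers close. It gives the time, the measured TCP pose, the force and the opening at its end, in the units of the state.
- read_state(): the state, without advancing time (a new reading comes with each control period).
- get_image(name): name is "scene" or "side" or "wrist"; returns the picture (420x560x3 uint8, red, green, blue); there is no depth.
- calibration(name): a dict with "fovy" (degrees; the focal length in pixels is half the picture's height over the tangent of half this angle, whatever the lens; pixels are square), "cx", "cy" (the principal point, pixels), "R" (3x3) and "t" (3): a world point X has camera coordinates R X + t. Camera axes: x right, y down, z forward; pixel columns grow to the right and rows downward; lengths in mm; the calibration is good to about 2 mm. A picture is of the moment at which its call begins: read the wrist's pose just before it. calibration takes no time and is no camera call; for the wrist camera it gives the pose at the moment of the call.
- job_done(): hands the job in, once; it reports no verdict.
The state is a dict: "clock": time; "joints": joint angles; "joint_vel": joint speeds; "joint_efforts": joint torques, N m; "position": TCP position; "ee_rot": TCP orientation; "contact_force": force on the tool from outside, world axes, zero at the start; "wrist_torque": the same for the moment, N m; "gripper_width": finger opening in mm.
Only numpy, scipy, OpenCV 4.12 (cv2) and the standard library are available. Lean on these libraries where they do the work, as an engineer would, in place of code of your own. Each camera call takes 0.05 s, during which the arm holds its last target.

## Working session

There is one attempt and no reset: what is moved stays moved. The work goes in short steps, Python scripts to look and compute and a tool call to move; the robot and the scene stay as the last step left them, time stands still between calls to the robot, and variables do not carry over. Pictures are saved under pics/ and viewed, and the job is handed in when it is done.

Besides the shell and the picture viewer there is one more tool, called after "Emit:" as name(argument=value, ...) on one line, values as JSON. drive_tool: Moves the arm, as the interface text tells. Shifts and turns lie within -1 to 1; 1 stands for 0.3 m of shift or 2 rad of turn. Its arguments: {"type":"object","properties":{"increments":{"type":"array"}},"required":["increments"]}

```bash
mkdir -p pics; python3 - <<'E'
from bench import *
import cv2
print(read_state())
for n in ["scene","side","wrist"]:
    c=calibration(n); print(n,c)
    cv2.imwrite(f"pics/{n}0.png",get_image(n)[:,:,::-1])
E
```

```text
{'clock': 0.0, 'joints': array([ 2.58604381e-01,  3.85579848e-01,  6.64863985e-03, -5.18359508e-04,
       -1.19400038e+00, -2.58630137e-01]), 'joint_vel': array([-0.00101779, -0.00066517, -0.00154549,  0.00018463,  0.00019703,
       -0.00156023]), 'joint_efforts': array([-9.55001960e-04, -3.92286408e+01,  1.88399577e+01,  4.18616563e+00,
       -4.72148502e-03,  8.27910434e-07]), 'position': array([6.24369356e+02, 2.74915962e-02, 2.05113638e+02]), 'ee_rot': array([-0.70702963,  0.70718307,  0.00074499, -0.00080178]), 'contact_force': array([-0.28724056,  0.56082573,  0.56923504]), 'wrist_torque': array([-0.01878329,  0.00620048,  0.03349617]), 'gripper_width': 84.955803330577}
scene {'fovy': 52.328399470479155, 'cx': 284.4587126112959, 'cy': 208.76091489571974, 'R': array([[ 0.88277983,  0.46955347,  0.01480885],
       [ 0.35568152, -0.64743826, -0.67402845],
       [-0.30690458,  0.60028596, -0.73855693]]), 't': array([-474.71923261, -137.03885085,  949.47248261])}
side {'fovy': 50.59051410461798, 'cx': 281.2126345128209, 'cy': 209.61556212709627, 'R': array([[-0.99793923, -0.06271411,  0.01357304],
       [-0.04917675,  0.6116322 , -0.78961237],
       [ 0.04121813, -0.78865265, -0.61345584]]), 't': array([563.74386261,  90.48056371, 816.970749  ])}
wrist {'fovy': 64.61511978073591, 'cx': 280.86816666898034, 'cy': 210.40839090804332, 'R': array([[-9.99997088e-01,  2.70751746e-04,  2.39790839e-03],
       [ 1.04407719e-03,  9.44407434e-01,  3.28775773e-01],
       [-2.17558589e-03,  3.28777319e-01, -9.44404967e-01]]), 't': array([623.35761506, -42.67958444, 380.97862419])}
```

View pics/scene0.png

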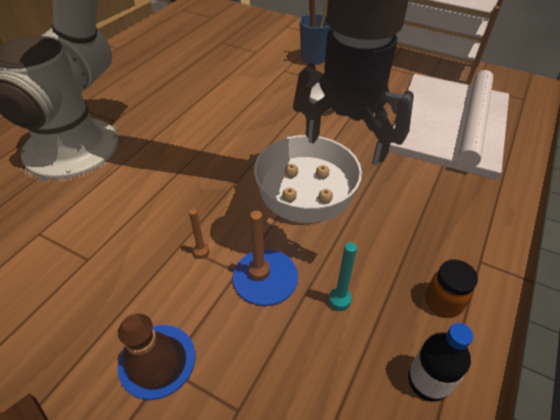

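View pics/side0.png

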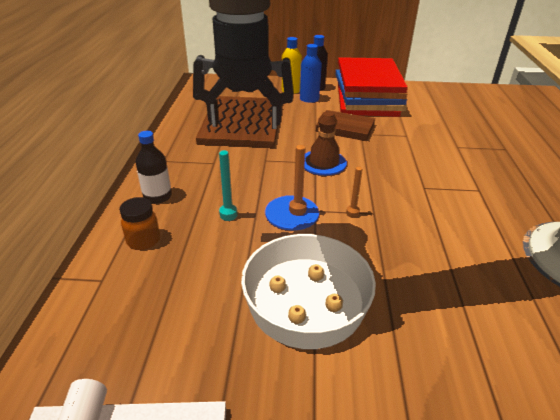

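View pics/wrist0.png

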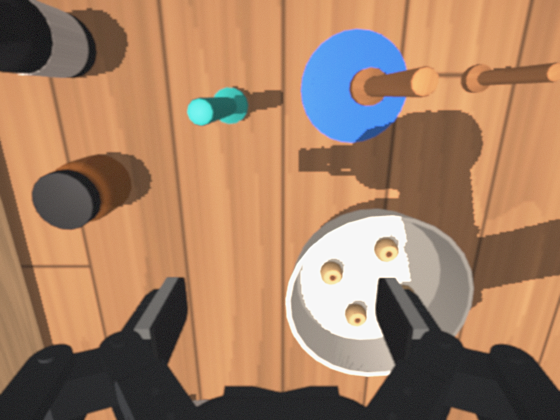

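The three views show the stick on its own blue plate (scene foot about (259,270), top (257,214)). The turquoise stick and the smaller orange one without a plate are look-alikes. The brush stands on the other plate, and the bowl holds 4 beads. I'll segment these and triangulate.

```bash
cat > h.py <<'E'
import numpy as np, cv2
from bench import *
from scipy.optimize import least_squares
def K(c):
    f=210/np.tan(np.radians(c['fovy']/2)); return f
def proj(c,X):
    p=np.atleast_2d(X)@np.array(c['R']).T+c['t']; f=K(c)
    return np.c_[f*p[:,0]/p[:,2]+c['cx'],f*p[:,1]/p[:,2]+c['cy']]
def onz(c,uv,z):
    f=K(c);d=np.array([(uv[0]-c['cx'])/f,(uv[1]-c['cy'])/f,1.]);R=np.array(c['R'])
    d=R.T@d;o=-R.T@c['t'];return o+d*(z-o[2])/d[2]
def tri(cs,uvs,x0=(600,0,50)):
    r=least_squares(lambda X:np.concatenate([proj(c,X)[0]-u for c,u in zip(cs,uvs)]),x0)
    return r.x,np.abs(r.fun).max()
E
python3 - <<'E'
from h import *
for n in ["scene","side","wrist"]:
    im=cv2.imread(f"pics/{n}0.png");c=calibration(n)
    hsv=cv2.cvtColor(im,cv2.COLOR_BGR2HSV)
    m=cv2.inRange(hsv,(105,180,90),(125,255,255))
    k,l,s,cen=cv2.connectedComponentsWithStats(m)
    for i in range(1,k):
        if s[i,4]>400:
            pts=np.argwhere(l==i)[:,::-1].astype(np.int32);hull=cv2.convexHull(pts)
            e=cv2.fitEllipse(hull);print(n,'blue',s[i],e, onz(c,e[0],8))
for nm,top,foot in [("stick",[(257,213),(300,148),None],[(259,271),(298,208),None])]:
    cs=[calibration("scene"),calibration("side")]
    print(tri(cs,top[:2]),tri(cs,foot[:2]))
w=calibration("wrist")
print(onz(w,(425,82),158),onz(w,(367,86),14))
def crop(n,x,y,ww,h,s,o):
    im=cv2.imread(f"pics/{n}0.png")[y:y+h,x:x+ww];cv2.imwrite(f"pics/{o}.png",cv2.resize(im,None,fx=s,fy=s,interpolation=cv2.INTER_CUBIC))
a=[("scene",180,120,190,190,3),("side",220,130,170,220,2.7),("wrist",280,10,280,370,1.6)]
for i,t in enumerate(a): crop(*t,f"crop{i}")
E
```

```text
scene blue [ 234  253   63   51 1853] ((265.5128173828125, 277.7251281738281), (51.59721374511719, 62.93968963623047), 83.24951171875) [552.28160973 -95.23393902   8.        ]
scene blue [ 119  326   75   73 1158] ((156.0575714111328, 362.1279602050781), (66.31389617919922, 80.08427429199219), 51.31747817993164) [ 484.86327833 -295.69287661    8.        ]
side blue [301  35  23  66 787] ((310.779541015625, 66.83547973632812), (18.46440315246582, 71.43030548095703), 12.702317237854004) [ 518.79469136 -911.32082654    8.        ]
side blue [266 196  53  33 893] ((291.5623474121094, 212.05120849609375), (32.60850524902344, 52.866947174072266), 90.82310485839844) [549.32788134 -85.35397476   8.        ]
(array([537.5717293 , -88.21366311, 155.79912378]), np.float64(0.2993943660898708)) (array([537.43197483, -92.08900456,  13.68927019]), np.float64(0.36767752227598294))
[536.87457714 -92.39253344 158.        ] [536.38330724 -93.50779757  14.        ]
```

View pics/crop0.png

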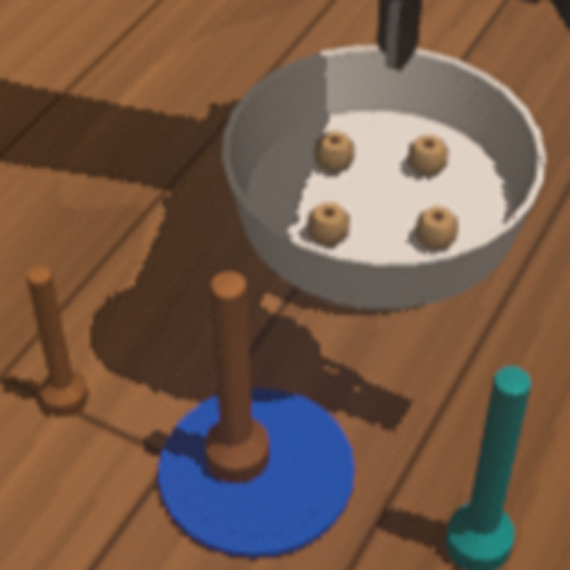

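View pics/crop1.png

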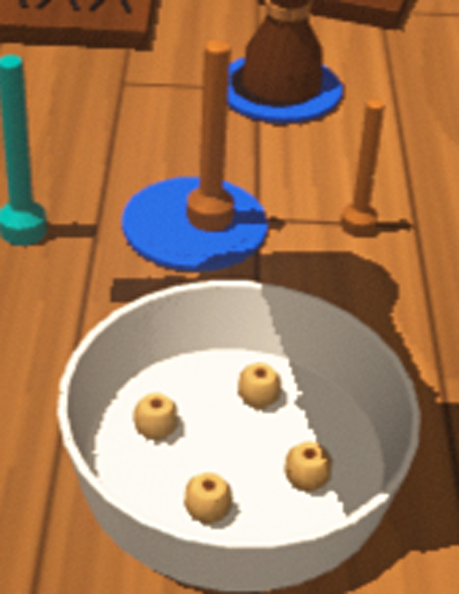

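View pics/crop2.png

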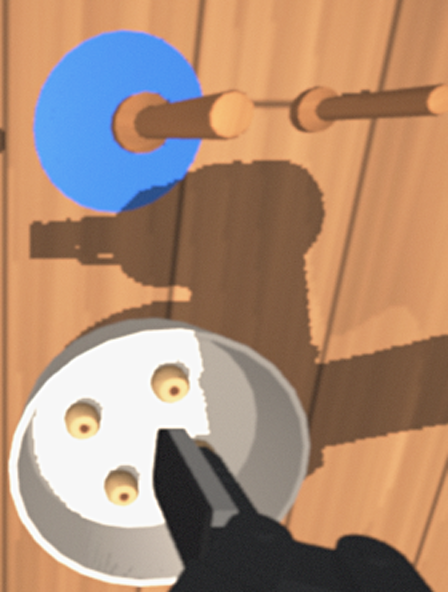

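```bash
python3 - <<'E'
from h import *
C={n:calibration(n) for n in ["scene","side","wrist"]}
def circ(P,r):
    P=np.array(P)[:,:2];s=least_squares(lambda c:np.hypot(*(P-c).T)-r,P.mean(0));return s.x.round(1),s.fun.round(1)
rim={"scene":[(308.3,135.7),(254.7,166.7),(361.7,173.3)],"side":[(242.2,280),(312.6,234.4),(375.2,283.7)],"wrist":[(285.6,300.6),(473.8,285),(361,375.6)]}
al=[]
for n in rim:
    P=[onz(C[n],u,55) for u in rim[n]];al+=P;print(n,circ(P,105))
print("bowl",circ(al,105))
holes={"scene":[(291.7,165),(322.7,167.3),(289.3,189.7),(326,191.3)],"side":[(278.1,279.3),(316.3,267.4),(334.4,297.8),(297,309.3)]}
for n in holes: print(n,[onz(C[n],u,28)[:2].round(1) for u in holes[n]])
# plate
al=[]
for n,x in [("scene",1),("side",1),("wrist",1)]:
    im=cv2.imread(f"pics/{n}0.png");hsv=cv2.cvtColor(im,cv2.COLOR_BGR2HSV)
    m=cv2.inRange(hsv,(100,150,60),(125,255,255))
    k,l,s,cen=cv2.connectedComponentsWithStats(m)
    for i in range(1,k):
        X=onz(C[n],cen[i],8)
        if s[i,4]>400 and np.hypot(X[0]-550,X[1]+90)<40:
            h=cv2.convexHull(np.argwhere(l==i)[:,::-1].astype(np.int32))[:,0]
            P=np.array([onz(C[n],u,8) for u in h])[:,:2]
            r=least_squares(lambda c:np.hypot(*(P-c).T)-55,P.mean(0),loss='soft_l1');print(n,'plate',r.x.round(1),r.fun.round(0))
E
```

```text
scene (array([517.5, 133.7]), array([-0. , -1.1, -1.2]))
side (array([514.2, 139.4]), array([-1.7, -0.3, -1.7]))
wrist (array([513.7, 135.5]), array([-0.2, -0.3, -0.1]))
bowl (array([515. , 136.2]), array([-3.4, -2.3,  0.2, -2.1, -3.4, -0.8, -1.5,  1.2, -0.9]))
scene [array([470.8, 156.7]), array([529.6, 181.2]), array([499.6,  90.8]), array([564. , 121.3])]
side [array([562.8, 120.2]), array([500.3,  88.1]), array([471.9, 152.9]), array([529.8, 180.1])]
scene plate [549.4 -91.6] [-1. -1. -1. -1. -0.  0.  0.  0.  0. -0. -0. -1. -1. -1. -1. -1. -1. -1.
 -4. -4.  0. -0. -0. -0. -1. -2.]
side plate [549.6 -86.8] [-1. -1. -2. -0. -0. -0.  1.  0. -0. -1. -0. -1. -2. -2. -1. -1. -1. -0.
  0.  1. -1. -0.  0.  0. -0. -1. -1. -1.]
wrist plate [547.7 -91.2] [-3. -2. -2. -2. -1. -1. -2. -2. -2. -2. -2. -1. -2. -2. -2. -2. -2. -2.
 -2. -1. -1. -1. -1. -1. -1. -1. -1. -1. -1. -1. -1. -1. -1. -1. -1. -1.
 -1. -1. -1. -2. -2. -1. -2. -2. -2.]
```

Emit:
drive_tool(increments=[[1,[0.06,0.058,0],0],[1,[0.08,0.077,0],0],[1,[0.08,0.077,0],0],[1,[0.06,0.058,0],0],[1,[0.023,0.02,0],0],[1,[0,0,0],0],[1,[0,0,0],0]])

```text
clock: 1.02
position: [538.7, -90.4, 206.1]
ee_rot: [0.707, -0.707, 0.0, -0.0]
contact_force: [0.8, -0.1, 0.7]
gripper_width: 85.8
```

```bash
python3 - <<'E'
from h import *
print(read_state()['position'],read_state()['clock'])
w=calibration("wrist");im=get_image("wrist");cv2.imwrite("pics/w1.png",im[:,:,::-1])
print(w['t'],proj(w,[[537.2,-91,158],[537.2,-91,8],[549,-90,8],[515,136,55]]))
E
```

```text
[538.65148788 -90.44162778 206.10921251] 1.025
[538.02999256  43.24767444 410.34618046] [[282.14609808 223.48557331]
 [281.64130036 174.55772845]
 [271.13568982 175.42623567]
 [299.80746857 366.64733414]]
```

View pics/w1.png

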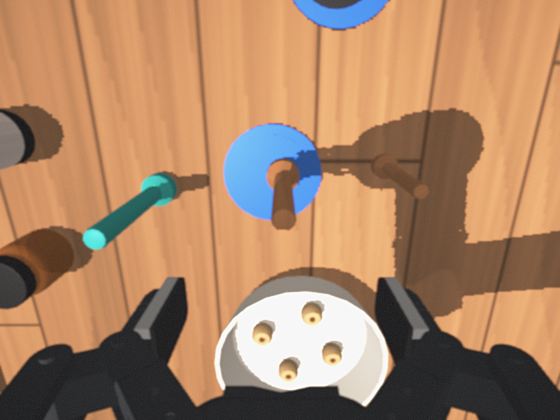

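The wrist view has the stick top at (284,219), about 2 px right of and 4 px above my prediction. That puts the stick nearer (536.5,-92.5), so I'll correct for it while descending.

Emit:
drive_tool(increments=[[1,[0.007,0.007,0],0],[1,[0,0,0.06],0],[1,[0,0,0.08],0],[1,[0,0,0.08],0],[1,[0,0,0.06],0],[1,[0,0,0.033],0],[1,[0,0,0],0],[1,[0,0,0],0]])

```text
clock: 2.08
position: [536.6, -93.0, 113.1]
ee_rot: [0.707, -0.707, 0.001, -0.001]
contact_force: [-0.4, -0.4, 0.4]
gripper_width: 85.5
```

```bash
python3 - <<'E'
from h import *
print(read_state()['position'],read_state()['clock'])
a=get_image("scene")[:,:,::-1][130:300,180:400];b=get_image("side")[:,:,::-1][60:230,190:410]
cv2.imwrite("pics/s2.png",cv2.resize(np.hstack([a,b]),None,fx=1.8,fy=1.8))
E
```

```text
[536.57710541 -92.95008928 113.10911375] 2.075
```

View pics/s2.png

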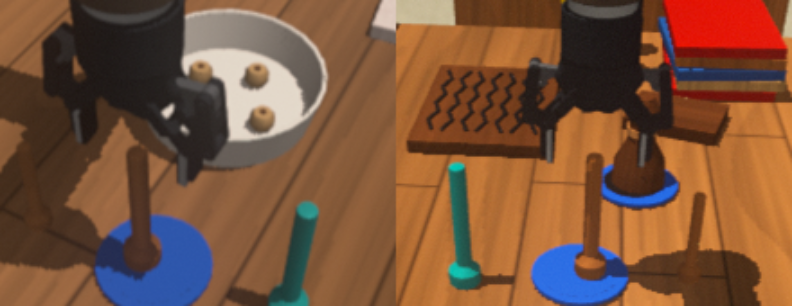

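```bash
python3 - <<'E'
from h import *
s=read_state();print(s['position'],s['clock'],s['joints'])
for n in ["scene","side","wrist"]:
    c=calibration(n);im=get_image(n)[:,:,::-1].copy()
    P=proj(c,[[536.6,-93,113],[536.6-42,-93,115],[536.6+42,-93,115],[536.6,-93,158],[536.6,-93,8]])
    print(n,P.round(0).tolist())
    for p in P: cv2.circle(im,tuple(int(v) for v in p),2,(0,255,0),-1)
    cv2.imwrite(f"pics/{n}3.png",im)
E
```

```text
[536.50124546 -92.92394656 113.17918014] 2.175 [ 1.26466476e-01  3.35878702e-01 -3.22225117e-01  1.98183426e-04
 -9.10902333e-01 -1.26422889e-01]
scene [[256.0, 234.0], [232.0, 223.0], [280.0, 244.0], [255.0, 214.0], [258.0, 273.0]]
side [[300.0, 166.0], [322.0, 166.0], [278.0, 164.0], [301.0, 146.0], [298.0, 210.0]]
wrist [[279.0, 256.0], [355.0, 258.0], [203.0, 257.0], [279.0, 304.0], [280.0, 200.0]]
```

View pics/scene3.png

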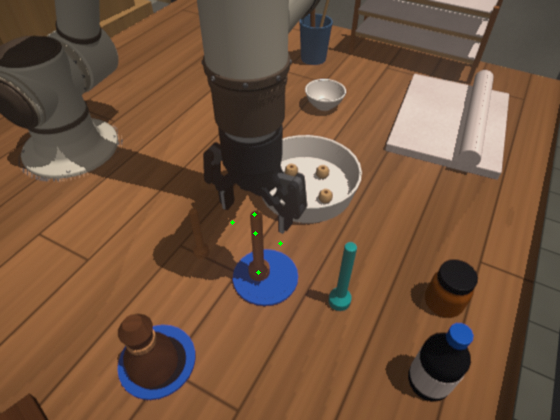

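View pics/side3.png

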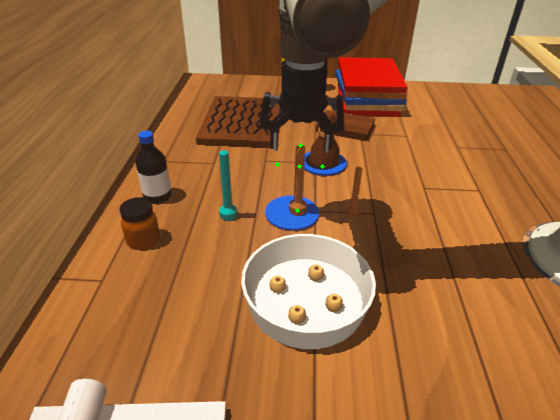

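View pics/wrist3.png

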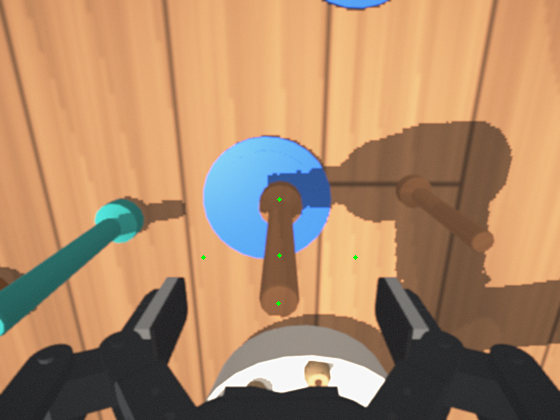

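The visible fingertips sit about 16 px above where the reported TCP puts them, in both outside views. I'll measure this before closing.

```bash
python3 - <<'E'
from h import *
a=cv2.imread("pics/scene3.png")[140:290,190:320];b=cv2.imread("pics/side3.png")[85:235,230:360]
cv2.imwrite("pics/z4.png",cv2.resize(np.hstack([a,b]),None,fx=3,fy=3,interpolation=cv2.INTER_NEAREST))
E
```

```text
(no output)
```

View pics/z4.png

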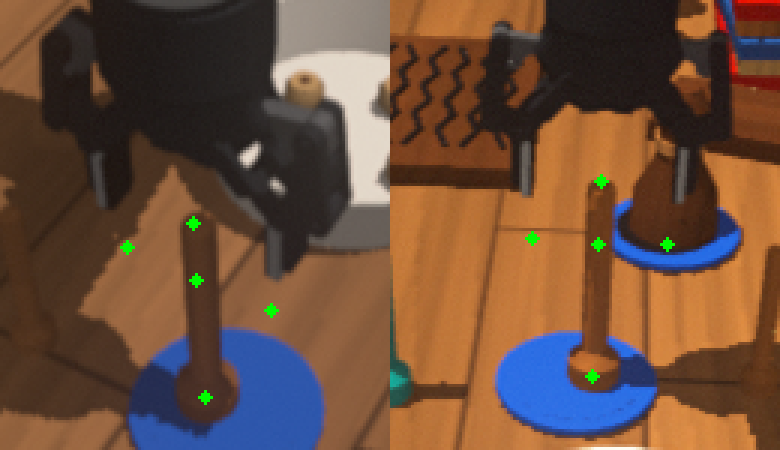

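```bash
python3 - <<'E'
from h import *
cs=[calibration("scene"),calibration("side")]
print(tri(cs,[(281.7,232.7),(275,150)]),tri(cs,[(225,209.3),(327.7,152.7)]))
E
```

```text
(array([582.82742083, -95.68161749, 145.27513272]), np.float64(0.890019910838248)) (array([486.20268776, -95.80071686, 143.94867328]), np.float64(0.14705212246542487))
```

```bash
python3 - <<'E'
from h import *
a=cv2.imread("pics/scene0.png")[60:190,290:420];b=cv2.imread("pics/side0.png")[40:170,180:310]
cv2.imwrite("pics/z5.png",cv2.resize(np.hstack([a,b]),None,fx=3,fy=3,interpolation=cv2.INTER_NEAREST))
E
```

```text
(no output)
```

View pics/z5.png

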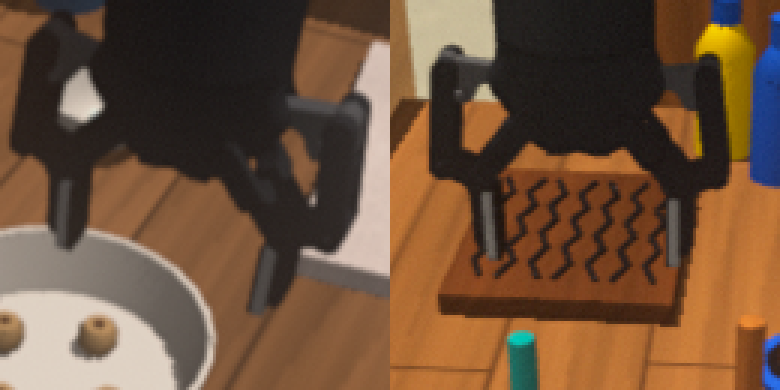

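```bash
python3 - <<'E'
from h import *
cs=[calibration("scene"),calibration("side")]
print(tri(cs,[(377.3,164),(214.3,126)]),tri(cs,[(311.7,142.7),(274,128.3)]))
E
```

```text
(array([6.73077023e+02, 5.12567107e-01, 2.39314120e+02]), np.float64(0.19275840073578365)) (array([578.39375626,  -1.36816669, 239.02661514]), np.float64(0.739724224369354))
```

The tips triangulate about 31 mm higher than the tool data implies, at both poses (207 expected and 239 seen; 115 expected and 144.5 seen). x and y agree. I'll go by the images and descend another 30 mm, watching the force.

Emit:
drive_tool(increments=[[1,[0,0,0.03],0],[1,[0,0,0.04],0],[1,[0,0,0.03],0],[1,[0,0,0],0],[1,[0,0,0],0]])

```text
clock: 2.95
position: [536.1, -93.0, 82.3]
ee_rot: [0.707, -0.707, 0.0, 0.0]
contact_force: [-0.9, 0.3, 1.2]
gripper_width: 85.2
```

```bash
python3 - <<'E'
from h import *
a=get_image("scene")[:,:,::-1][140:290,190:320];b=get_image("side")[:,:,::-1][85:235,230:360]
cv2.imwrite("pics/z6.png",cv2.resize(np.hstack([a,b]),None,fx=3,fy=3,interpolation=cv2.INTER_NEAREST))
E
```

```text
(no output)
```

View pics/z6.png

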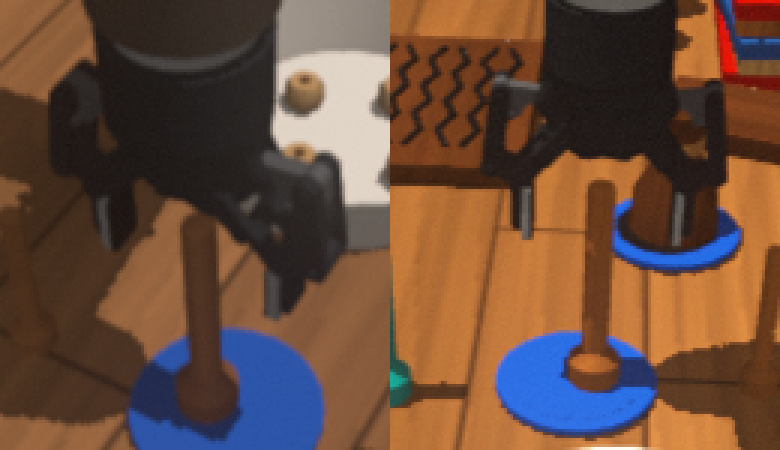

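The tips are now near z 114, straddling the upper shaft, and the body clears the stick's top. Closing.

Emit:
drive_tool(increments=[[-1,[0,0,0],0],[-1,[0,0,0],0],[-1,[0,0,0],0],[-1,[0,0,0],0],[-1,[0,0,0],0],[-1,[0,0,0],0],[-1,[0,0,0],0],[-1,[0,0,0],0]])

```text
clock: 4.05
position: [536.3, -93.0, 82.5]
ee_rot: [0.707, -0.707, 0.0, -0.0]
contact_force: [1.1, 0.1, 1.2]
gripper_width: 16.5
```

```bash
python3 - <<'E'
from h import *
print(read_state()['gripper_width'])
a=get_image("scene")[:,:,::-1][140:290,190:320];b=get_image("side")[:,:,::-1][85:235,230:360]
cv2.imwrite("pics/z7.png",cv2.resize(np.hstack([a,b]),None,fx=3,fy=3,interpolation=cv2.INTER_NEAREST))
E
```

```text
16.53660248068704
```

View pics/z7.png

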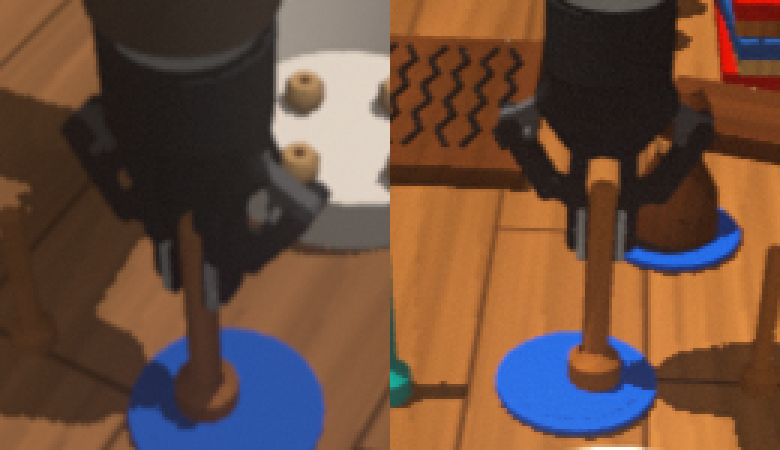

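Width is 16.5, so it's gripping. The bright patch above row 182 is floor seen through the gap. Lifting.

Emit:
drive_tool(increments=[[-1,[0,0,-0.02],0],[-1,[0,0,-0.04],0],[-1,[0,0,-0.06],0],[-1,[0,0,-0.06],0],[-1,[0,0,-0.05],0],[-1,[0,0,-0.03],0],[-1,[0,0,0],0],[-1,[0,0,0],0]])

```text
clock: 5.15
position: [535.3, -92.9, 159.6]
ee_rot: [-0.707, 0.707, 0.001, -0.0]
contact_force: [-0.2, -0.9, -1.2]
gripper_width: 16.7
```

```bash
python3 - <<'E'
from h import *
print(read_state()['position'],read_state()['gripper_width'])
a=get_image("scene")[:,:,::-1][110:290,190:330];b=get_image("side")[:,:,::-1][65:245,230:370]
cv2.imwrite("pics/z8.png",cv2.resize(np.hstack([a,b]),None,fx=2.8,fy=2.8,interpolation=cv2.INTER_NEAREST))
for n in ["scene","side"]: print(proj(calibration(n),[[536.3,-93,8+75+6],[536.3,-93,158+75]]))
E
```

```text
[535.33335815 -92.92991576 159.62552775] 16.712070570029702
[[256.33998903 243.51800675]
 [252.60735704 175.66527769]]
[[299.64802876 176.95545474]
 [302.89310145 107.54546288]]
```

View pics/z8.png

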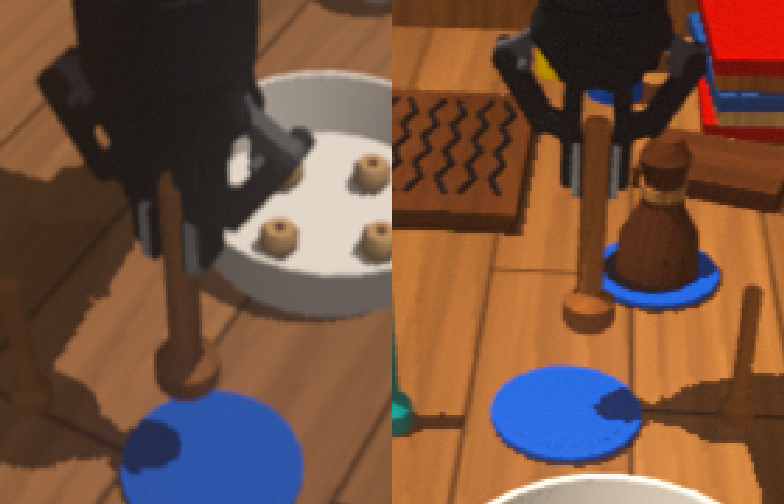

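The stick is held and upright, with its foot where predicted (underside about z 85). Moving it over the bowl centre.

Emit:
drive_tool(increments=[[-1,[-0.04,0.007,0],0],[-1,[-0.08,0.007,0],0],[-1,[-0.1,0.008,0],0],[-1,[-0.11,0.008,0],0],[-1,[-0.11,0.008,0],0],[-1,[-0.11,0.008,0],0],[-1,[-0.1,0.008,0],0],[-1,[-0.08,0.007,0],0],[-1,[-0.033,0.006,0],0],[-1,[0,0,0],0],[-1,[0,0,0],0],[-1,[0,0,0],0]])

```text
clock: 6.75
position: [515.8, 135.2, 160.3]
ee_rot: [-0.707, 0.708, 0.0, -0.0]
contact_force: [-0.3, 0.4, -1.2]
gripper_width: 16.3
```

```bash
python3 - <<'E'
from h import *
print(read_state()['position'],read_state()['gripper_width'])
a=get_image("scene")[:,:,::-1][60:240,240:380];b=get_image("side")[:,:,::-1][170:350,240:380]
cv2.imwrite("pics/z9.png",cv2.resize(np.hstack([a,b]),None,fx=2.8,fy=2.8,interpolation=cv2.INTER_NEAREST))
for n in ["scene","side"]: print(proj(calibration(n),[[515,136,85],[515,136,91]]))
E
```

```text
[515.79680474 135.17503662 160.31036722] 16.295966868508785
[[308.21384229 156.42577639]
 [308.39160236 153.99281145]]
[[308.98794332 262.78334691]
 [309.19297588 259.95493837]]
```

View pics/z9.png

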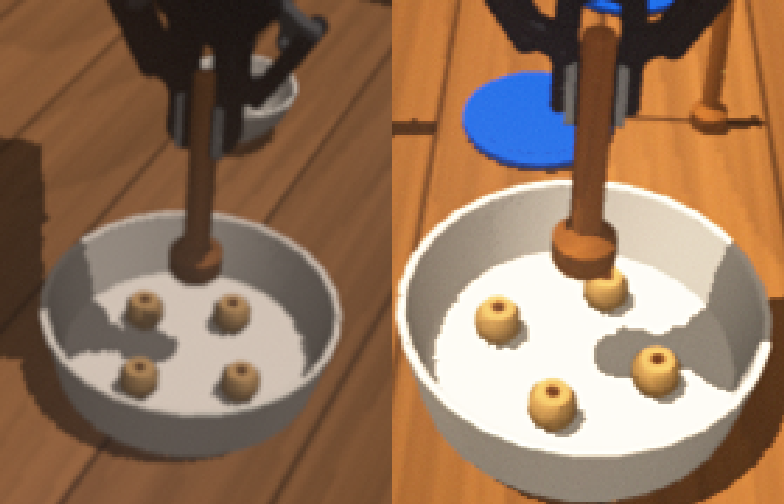

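The foot is over the bowl centre with the middle free. I'll lower it and work out the stirring increments.

Emit:
drive_tool(increments=[[-1,[0,0,0.03],0],[-1,[0,0,0.06],0],[-1,[0,0,0.06],0],[-1,[0,0,0.05],0],[-1,[0,0,0.03],0],[-1,[0,0,0.02],0],[-1,[0,0,0],0],[-1,[0,0,0],0]])

```text
clock: 7.85
position: [516.2, 136.2, 85.9]
ee_rot: [0.707, -0.707, 0.0, -0.001]
contact_force: [-0.6, 0.4, -1.5]
gripper_width: 16.4
```

```bash
python3 - <<'E'
from h import *
p=read_state()['position'];print(p,read_state()['contact_force'])
a=get_image("scene")[:,:,::-1][60:240,240:380];b=get_image("side")[:,:,::-1][170:350,240:380]
cv2.imwrite("pics/z10.png",cv2.resize(np.hstack([a,b]),None,fx=2.8,fy=2.8,interpolation=cv2.INTER_NEAREST))
c=np.array([515,136]);r=40
pt=lambda d:c+r*np.array([np.cos(np.radians(d)),np.sin(np.radians(d))])
print("out",((pt(115)-p[:2])/-300)[::-1].round(3))
for k in range(4):
    q=[pt(115-200*k-10*i) for i in range(21)]
    print([[round(-(q[i+1]-q[i])[1]/300,3),round(-(q[i+1]-q[i])[0]/300,3)] for i in range(20)])
E
```

```text
[516.19844824 136.15959497  85.85452642] [-0.61084559  0.36039232 -1.47090281]
out [-0.12  0.06]
[[np.float64(-0.008), np.float64(-0.022)], [np.float64(-0.004), np.float64(-0.023)], [np.float64(-0.0), np.float64(-0.023)], [np.float64(0.004), np.float64(-0.023)], [np.float64(0.008), np.float64(-0.022)], [np.float64(0.012), np.float64(-0.02)], [np.float64(0.015), np.float64(-0.018)], [np.float64(0.018), np.float64(-0.015)], [np.float64(0.02), np.float64(-0.012)], [np.float64(0.022), np.float64(-0.008)], [np.float64(0.023), np.float64(-0.004)], [np.float64(0.023), np.float64(-0.0)], [np.float64(0.023), np.float64(0.004)], [np.float64(0.022), np.float64(0.008)], [np.float64(0.02), np.float64(0.012)], [np.float64(0.018), np.float64(0.015)], [np.float64(0.015), np.float64(0.018)], [np.float64(0.012), np.float64(0.02)], [np.float64(0.008), np.float64(0.022)], [np.float64(0.004), np.float64(0.023)]]
[[np.float64(-0.0), np.float64(0.023)], [np.float64(-0.004), np.float64(0.023)], [np.float64(-0.008), np.float64(0.022)], [np.float64(-0.012), np.float64(0.02)], [np.float64(-0.015), np.float64(0
[... 1552 characters left out ...]
 [np.float64(-0.022), np.float64(0.008)], [np.float64(-0.023), np.float64(0.004)], [np.float64(-0.023), np.float64(-0.0)], [np.float64(-0.023), np.float64(-0.004)], [np.float64(-0.022), np.float64(-0.008)], [np.float64(-0.02), np.float64(-0.012)], [np.float64(-0.018), np.float64(-0.015)], [np.float64(-0.015), np.float64(-0.018)], [np.float64(-0.012), np.float64(-0.02)], [np.float64(-0.008), np.float64(-0.022)], [np.float64(-0.004), np.float64(-0.023)], [np.float64(-0.0), np.float64(-0.023)], [np.float64(0.004), np.float64(-0.023)], [np.float64(0.008), np.float64(-0.022)], [np.float64(0.012), np.float64(-0.02)], [np.float64(0.015), np.float64(-0.018)], [np.float64(0.018), np.float64(-0.015)]]
```

View pics/z10.png

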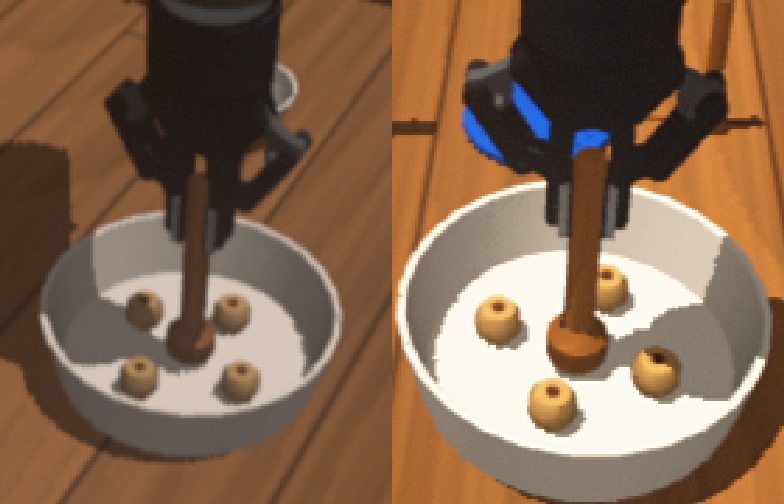

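The foot is down between the beads and clear of the floor. Moving out through the gap, then stirring clockwise.

Emit:
drive_tool(increments=[[-1,[-0.02,0.01,0],0],[-1,[-0.03,0.015,0],0],[-1,[-0.03,0.015,0],0],[-1,[-0.025,0.012,0],0],[-1,[-0.015,0.008,0],0],[-1,[0,0,0],0]])

```text
clock: 8.7
position: [497.6, 172.4, 85.3]
ee_rot: [0.707, -0.707, 0.0, -0.0]
contact_force: [0.3, -0.5, -1.6]
gripper_width: 16.5
```

Emit:
drive_tool(increments=[[-1,[-0.008,-0.022,0],0],[-1,[-0.004,-0.023,0],0],[-1,[0,-0.023,0],0],[-1,[0.004,-0.023,0],0],[-1,[0.008,-0.022,0],0],[-1,[0.012,-0.02,0],0],[-1,[0.015,-0.018,0],0],[-1,[0.018,-0.015,0],0],[-1,[0.02,-0.012,0],0],[-1,[0.022,-0.008,0],0],[-1,[0.023,-0.004,0],0],[-1,[0.023,0,0],0],[-1,[0.023,0.004,0],0],[-1,[0.022,0.008,0],0],[-1,[0.02,0.012,0],0],[-1,[0.018,0.015,0],0],[-1,[0.015,0.018,0],0],[-1,[0.012,0.02,0],0],[-1,[0.008,0.022,0],0],[-1,[0.004,0.023,0],0]])

```text
clock: 11.2
position: [517.7, 95.4, 85.4]
ee_rot: [-0.707, 0.707, -0.0, 0.0]
contact_force: [1.0, -0.1, -1.1]
gripper_width: 16.6
```

```bash
cat > look.py <<'E'
from h import *
import sys
s=read_state();print(s['clock'],s['position'],s['contact_force'],s['gripper_width'])
a=get_image("scene")[:,:,::-1][60:240,240:380];b=get_image("side")[:,:,::-1][170:350,240:380]
cv2.imwrite(f"pics/{sys.argv[1]}.png",cv2.resize(np.hstack([a,b]),None,fx=2.8,fy=2.8,interpolation=cv2.INTER_NEAREST))
E
python3 look.py z11
```

```text
11.2 [517.7181651   95.35169099  85.36238424] [ 0.99504417 -0.10741397 -1.09625298] 16.617248509743344
```

View pics/z11.png

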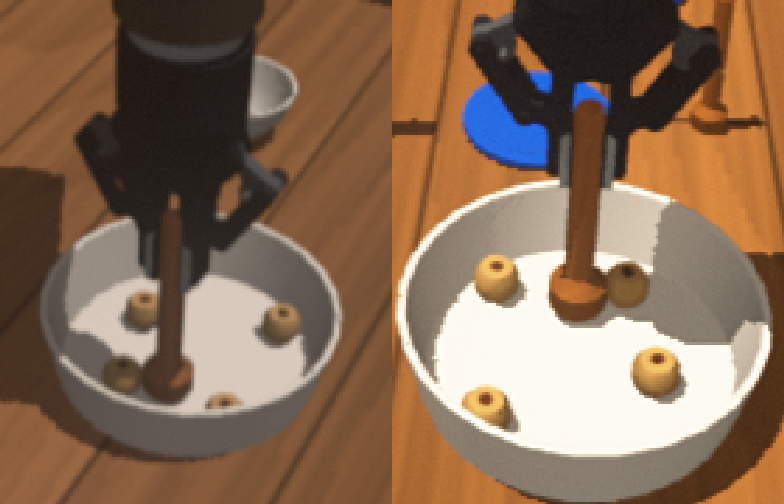

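It's following the circle at about 40 mm radius. The beads are shifting and the bowl is still in place. Continuing.

Emit:
drive_tool(increments=[[-1,[0,0.023,0],0],[-1,[-0.004,0.023,0],0],[-1,[-0.008,0.022,0],0],[-1,[-0.012,0.02,0],0],[-1,[-0.015,0.018,0],0],[-1,[-0.018,0.015,0],0],[-1,[-0.02,0.012,0],0],[-1,[-0.022,0.008,0],0],[-1,[-0.023,0.004,0],0],[-1,[-0.023,0,0],0],[-1,[-0.023,-0.004,0],0],[-1,[-0.022,-0.008,0],0],[-1,[-0.02,-0.012,0],0],[-1,[-0.018,-0.015,0],0],[-1,[-0.015,-0.018,0],0],[-1,[-0.012,-0.02,0],0],[-1,[-0.008,-0.022,0],0],[-1,[-0.004,-0.023,0],0],[-1,[0,-0.023,0],0],[-1,[0.004,-0.023,0],0]])

```text
clock: 13.8
position: [525.6, 174.2, 85.3]
ee_rot: [-0.707, 0.707, 0.0, -0.0]
contact_force: [0.1, 0.3, -1.1]
gripper_width: 16.6
```

```bash
python3 look.py z12
```

```text
13.8 [525.56380247 174.20018387  85.28730144] [ 0.09362807  0.32335489 -1.11288225] 16.632588943166105
```

View pics/z12.png

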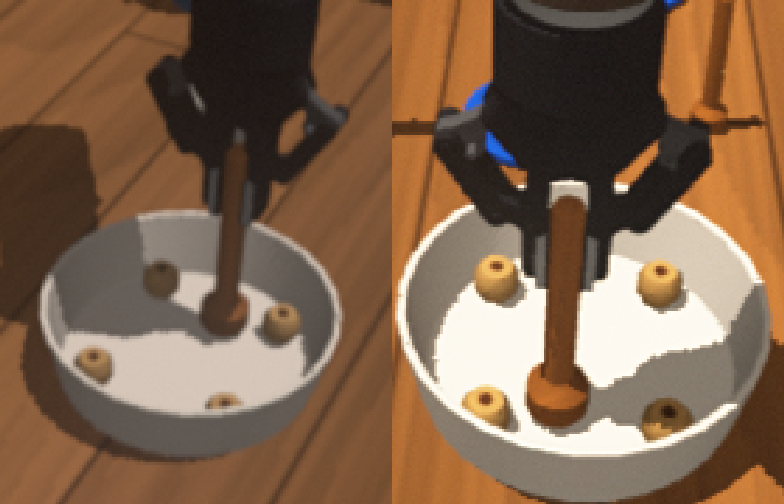

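All four beads have moved outward. Second round.

Emit:
drive_tool(increments=[[-1,[0.008,-0.022,0],0],[-1,[0.012,-0.02,0],0],[-1,[0.015,-0.018,0],0],[-1,[0.018,-0.015,0],0],[-1,[0.02,-0.012,0],0],[-1,[0.022,-0.008,0],0],[-1,[0.023,-0.004,0],0],[-1,[0.023,0,0],0],[-1,[0.023,0.004,0],0],[-1,[0.022,0.008,0],0],[-1,[0.02,0.012,0],0],[-1,[0.018,0.015,0],0],[-1,[0.015,0.018,0],0],[-1,[0.012,0.02,0],0],[-1,[0.008,0.022,0],0],[-1,[0.004,0.023,0],0],[-1,[0,0.023,0],0],[-1,[-0.004,0.023,0],0],[-1,[-0.008,0.022,0],0],[-1,[-0.012,0.02,0],0]])

```text
clock: 16.4
position: [491.4, 102.9, 85.3]
ee_rot: [0.707, -0.707, 0.0, -0.0]
contact_force: [0.4, 0.8, -2.4]
gripper_width: 17.0
```

Emit:
drive_tool(increments=[[-1,[-0.015,0.018,0],0],[-1,[-0.018,0.015,0],0],[-1,[-0.02,0.012,0],0],[-1,[-0.022,0.008,0],0],[-1,[-0.023,0.004,0],0],[-1,[-0.023,0,0],0],[-1,[-0.023,-0.004,0],0],[-1,[-0.022,-0.008,0],0],[-1,[-0.02,-0.012,0],0],[-1,[-0.018,-0.015,0],0],[-1,[-0.015,-0.018,0],0],[-1,[-0.012,-0.02,0],0],[-1,[-0.008,-0.022,0],0],[-1,[-0.004,-0.023,0],0],[-1,[0,-0.023,0],0],[-1,[0.004,-0.023,0],0],[-1,[0.008,-0.022,0],0],[-1,[0.012,-0.02,0],0],[-1,[0.015,-0.018,0],0],[-1,[0.018,-0.015,0],0]])

```text
clock: 18.9
position: [547.9, 158.0, 85.3]
ee_rot: [-0.707, 0.707, 0.0, -0.0]
contact_force: [0.8, 0.3, -1.5]
gripper_width: 16.5
```

```bash
python3 look.py z13
```

```text
18.9 [547.86429033 158.01578626  85.29337612] [ 0.76717051  0.34489495 -1.45582435] 16.4713665226447
```

View pics/z13.png

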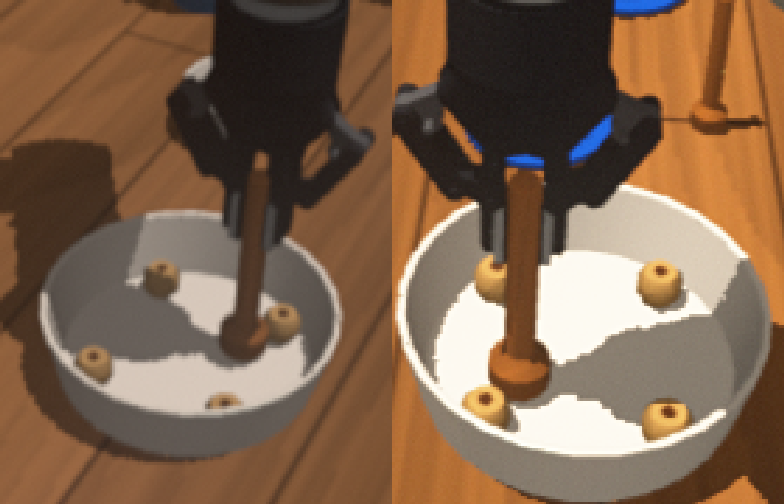

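```bash
python3 - <<'E'
from h import *
c=calibration("side");s=calibration("scene")
for u in [(497,263),(660,270),(666,411),(487,391)]:
    print("side",onz(c,((u[0]-392)/2.8+240,u[1]/2.8+170),28)[:2].round(1))
for u in [(161,264),(284,308),(93,352),(224,400)]:
    print("scene",onz(s,(u[0]/2.8+240,u[1]/2.8+60),28)[:2].round(1))
E
```

```text
side [566.3  84.9]
side [467.5  83.3]
side [467.9 189.8]
side [564.9 183.3]
scene [466.  192.6]
scene [566.4 192.3]
scene [466.9  85.4]
scene [566.7  87.7]
```

All four beads have shifted about 33–37 mm, and the bowl hasn't moved. Lifting out and going back to the plate.

Emit:
drive_tool(increments=[[-1,[0,0,0],0],[-1,[0,0,-0.03],0],[-1,[0,0,-0.06],0],[-1,[0,0,-0.06],0],[-1,[0,0,-0.06],0],[-1,[0,0,-0.04],0],[-1,[0,0,0],0],[-1,[0,0,0],0]])

```text
clock: 20.0
position: [547.0, 158.3, 159.6]
ee_rot: [-0.707, 0.707, 0.0, -0.001]
contact_force: [-0.5, 0.7, -1.9]
gripper_width: 16.8
```

Emit:
drive_tool(increments=[[-1,[0.04,0,0],0],[-1,[0.08,0,0],0],[-1,[0.11,0,0],0],[-1,[0.12,0,0],0],[-1,[0.12,0,0],0],[-1,[0.12,-0.004,0],0],[-1,[0.11,0,0],0],[-1,[0.08,0,0],0],[-1,[0.04,0,0],0],[-1,[0.007,0,0],0],[-1,[0,0,0],0],[-1,[0,0,0],0],[-1,[0,0,0],0]])

```text
clock: 21.62
position: [548.9, -89.1, 160.3]
ee_rot: [0.707, -0.707, 0.0, -0.0]
contact_force: [-0.4, -0.2, -1.4]
gripper_width: 16.7
```

```bash
cat > look2.py <<'E'
from h import *
import sys
s=read_state();print(s['clock'],s['position'],s['contact_force'],s['gripper_width'])
a=get_image("scene")[:,:,::-1][120:300,200:340];b=get_image("side")[:,:,::-1][65:245,230:370]
cv2.imwrite(f"pics/{sys.argv[1]}.png",cv2.resize(np.hstack([a,b]),None,fx=2.8,fy=2.8,interpolation=cv2.INTER_NEAREST))
E
python3 look2.py z14
```

```text
21.625 [548.86889199 -89.06065054 160.34504045] [-0.44081142 -0.24148126 -1.42545374] 16.68813545212257
```

View pics/z14.png

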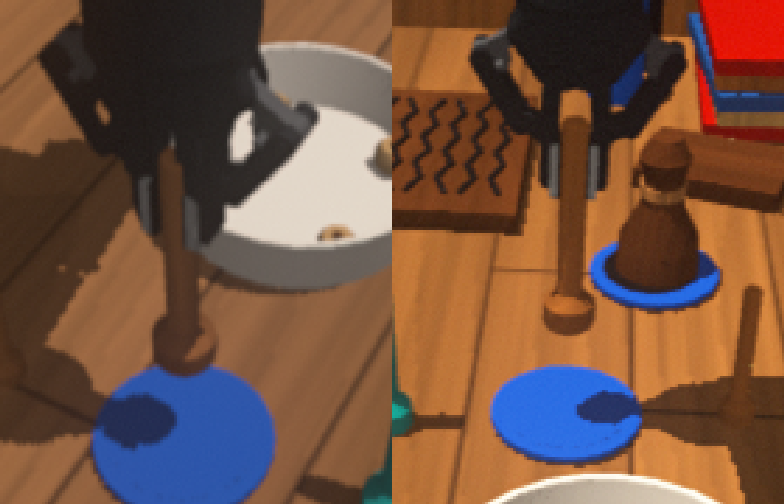

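The stick is upright over the plate. Lowering gently.

Emit:
drive_tool(increments=[[-1,[0,0,0.03],0],[-1,[0,0,0.06],0],[-1,[0,0,0.06],0],[-1,[0,0,0.05],0],[-1,[0,0,0.03],0],[-1,[0,0,0.015],0],[-1,[0,0,0.005],0],[-1,[0,0,0.003],0],[-1,[0,0,0],0],[-1,[0,0,0],0]])

```text
clock: 22.98
position: [548.9, -89.7, 84.7]
ee_rot: [0.707, -0.707, 0.0, -0.0]
contact_force: [0.3, -0.0, -1.9]
gripper_width: 16.7
```

```bash
python3 look2.py z15
```

```text
22.975 [548.92610465 -89.6745663   84.70468692] [ 0.29892833 -0.04844952 -1.89983787] 16.73124031127169
```

View pics/z15.png

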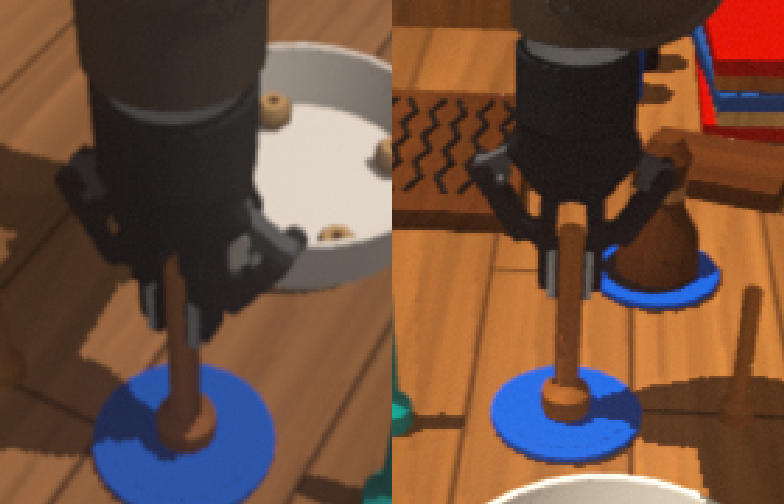

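Emit:
drive_tool(increments=[[-1,[0,0,0.003],0],[-1,[0,0,0.002],0],[-1,[0,0,0],0],[-1,[0,0,0],0]])

```text
clock: 23.58
position: [548.8, -89.7, 82.9]
ee_rot: [-0.707, 0.707, 0.0, -0.0]
contact_force: [-0.1, 0.3, -1.9]
gripper_width: 16.8
```

Emit:
drive_tool(increments=[[-1,[0,0,0.002],0],[-1,[0,0,0],0],[-1,[0,0,0],0]])

```text
clock: 23.95
position: [548.9, -89.7, 82.5]
ee_rot: [0.707, -0.707, 0.0, -0.0]
contact_force: [-0.1, -0.6, -0.4]
gripper_width: 16.5
```

Emit:
drive_tool(increments=[[-1,[0,0,0.002],0],[-1,[0,0,0],0],[-1,[0,0,0],0]])

```text
clock: 24.32
position: [549.1, -89.7, 82.4]
ee_rot: [0.707, -0.707, 0.0, -0.0]
contact_force: [-0.7, 0.5, 5.2]
gripper_width: 16.5
```

The foot has made contact (about 6 N). Releasing gradually.

Emit:
drive_tool(increments=[[-0.55,[0,0,0],0],[-0.5,[0,0,0],0],[-0.45,[0,0,0],0],[-0.35,[0,0,0],0],[-0.2,[0,0,0],0],[0,[0,0,0],0],[0.3,[0,0,0],0],[0.6,[0,0,0],0],[0.6,[0,0,0],0],[0.6,[0,0,0],0]])

```text
clock: 25.58
position: [548.8, -89.6, 81.7]
ee_rot: [0.707, -0.707, 0.0, -0.0]
contact_force: [0.9, 0.1, 1.0]
gripper_width: 68.4
```

```bash
python3 look2.py z16
```

```text
25.575 [548.77940336 -89.64805634  81.71373734] [0.85805057 0.0731751  1.02459108] 68.42794548073994
```

View pics/z16.png

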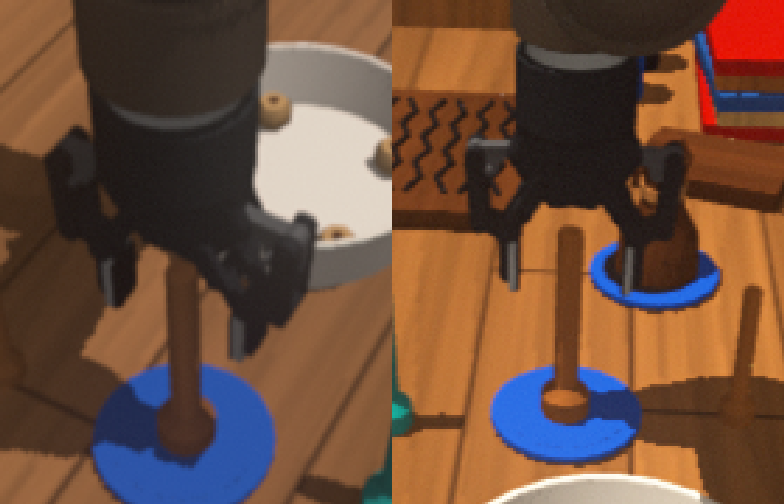

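The stick stands free on its plate between the open fingers. Retreating straight up.

Emit:
drive_tool(increments=[[0.7,[0,0,-0.03],0],[0.7,[0,0,-0.07],0],[0.7,[0,0,-0.1],0],[0.7,[0,0,-0.1],0],[0.7,[0,0,-0.1],0],[0.7,[0,0,-0.06],0],[0.7,[0,0,0],0],[0.7,[0,0,0],0],[0.7,[0,0,0],0]])

```text
clock: 26.8
position: [548.1, -89.7, 218.6]
ee_rot: [-0.707, 0.707, 0.001, -0.001]
contact_force: [-0.2, 0.3, 0.6]
gripper_width: 72.2
```

```bash
python3 - <<'E'
from h import *
s=read_state();print(s['clock'],s['position'],s['contact_force'],s['joint_vel'].round(3))
a=get_image("scene")[:,:,::-1][110:320,180:380];b=get_image("side")[:,:,::-1][130:340,210:410]
cv2.imwrite("pics/z17.png",cv2.resize(np.hstack([a,b]),None,fx=2,fy=2,interpolation=cv2.INTER_CUBIC))
E
```

```text
26.8 [548.14655469 -89.68191136 218.56979267] [-0.22055025  0.26738588  0.6057859 ] [ 0.001  0.001  0.004  0.003 -0.     0.   ]
```

View pics/z17.png

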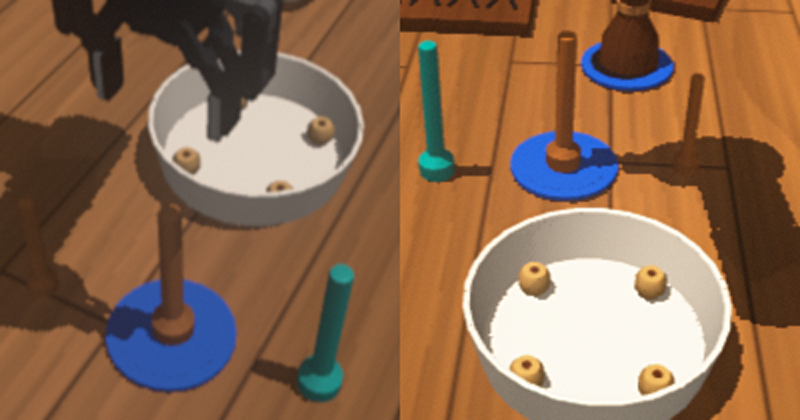

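The stick stands upright at the middle of its plate. All four beads are in the bowl, the bowl is in place and the gripper is clear. Handing in.

```bash
python3 -c "
from bench import *
print(job_done())"
```

```text
the job is handed in; nothing more can be done
None
```

The job is done and handed in at about 27 s of the 70 s allowed. I stirred the beads about 2.2 clockwise rounds at roughly 40 mm radius, with the foot down among them. The stick is back upright near the centre of its own blue plate.

- **Beads and bowl:** In the pictures, all four beads lie about 33–37 mm from where they started and are still in the bowl. The bowl shows no visible movement.
- **Stick and gripper:** The stick stands free and the gripper is well clear above it. The foot met the plate at about 5–6 N, and the other force readings stayed within about 3 N.
- **Disagreement:** The open fingertips appeared about 31 mm higher in the camera images than the tool data implied. I set the grip height from the images instead, about 30 mm lower than the tool data gave.
- **Not checked:** The stick's exact tilt and the distance from its underside to the bowl floor (about 11 mm above the table by my estimate, so some 5 mm clear) were judged from the images and the reported pose, not measured separately.

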